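# Open the lapping machine's cover and hold it at 50 degrees

### The job

The wheel of the small lapping machine is to be checked: loosen the black clamp knob on its deck a quarter turn anticlockwise, and slide the slotted keeper plate outward by its stud until it is clear of the cover. Then raise the hinged clear cover to 50 degrees from closed, so that the wheel can be reached while the wet cover still drains into the bowl, and finish while still holding it open at that angle with the gripper: it falls shut if let go, and must not be dropped or propped on anything. Leave the other things on and around the machine where they are.

Things in the scene. Friction and masses are not known exactly. Their poses are not given: they have to be found in the camera images.
- lapper: Small lapping machine, fixed: grey casing 240 mm (its x) by 390 mm (its y), 90 mm high, with a clear cover over its wheel and a flat deck on its right. Origin on the bench under the wheel's centre; z up, front (handle side) to its -x, left +y; yaw up to 12 degrees either way. Casing front at x = -115 mm, deck from y = -108 to -265 mm.
- cover (a joint): Angle of the cover, rad: 0 closed (level on the casing), growing as its front edge rises; stop at 1.9; 50 degrees is 0.873. The hinge is free: the cover (0.4 to 0.75 kg) falls shut when let go and takes a few newtons at the handle. It cannot rise while the keeper lies over it.
- cover_hinge (a point): Middle of the cover's hinge axis along the machine's rear, 95 mm above the bench. Axes as the machine's: the hinge axis is its y. Fixed to the machine. The cover is a metal frame with a clear pane, 220 mm from hinge axis to front edge, 230 mm wide, 10 mm thick, its mid-plane at hinge height when closed.
- cover_handle (a point): Middle of the cover's round steel grab bar: 10 mm thick, 90 mm long along the machine's y, in the cover's plane, 45 mm in front of its front edge, 265 mm from the hinge axis, joined to the edge by a leg at each end. Closed, 95 mm above the bench; 29 mm clear between bar and casing, nothing beneath. Turns with the cover (its x points towards the hinge).
- knob (a joint): Angle of the clamp knob, rad: starts tight at 0 to 0.3, grows anticlockwise seen from above, stop at 1.6. Tight, its lug holds the keeper (2 mm of play); it lets go from about 0.9 to 1.0 on. It takes about 0.1 N m to turn and stays where it is left.
- knob_grip (a point): Middle of the clamp knob's grip: a black bar 44 mm long (x of this frame, which turns with the knob), 13 mm wide, 22 mm high, axis upright, centre 134 mm above the bench, on a round hub on the keeper plate (plate top 105.5 mm above the bench). At knob angle 0 it lies along the machine's x. Stands at x = -60, y = -170 mm of the machine.
- keeper (a joint): Travel of the keeper plate, m: 0 to 0.001 at the start, its nose 14 to 15 mm over the cover's right edge; grows as it slides out to the machine's right (its -y), stop at 0.032. Clear of the cover beyond 0.015. Takes 1 N or so once the knob is loose; stays where it is left.
- keeper_pull (a point): Grip point of the keeper's pull: an upright steel stud 16 mm across near the outer end of the slotted steel keeper plate (34 mm wide, 4 mm thick, 152 mm long). The stud rises 30 mm above the plate; this point is 21 mm above the plate, 126.5 mm above the bench, 65 mm outward (machine's -y) of the knob's axis when home. Moves with the keeper; axes as the machine's.
- dop: Bystander: brass dop, a small upright cylinder 18 mm across and 36 mm high, standing on the rear of the lapping machine's deck (base 90 mm above the bench). Origin at the centre of its underside.
- oil_bottle: Bystander: white squeeze bottle with a red cap, 52 mm across, 150 mm high. Origin at the centre of its underside.
- paste_jar: Bystander: small amber jar with a cream lid, 52 mm across, 50 mm high. Origin at the centre of its underside.
- green_pot: Bystander: low olive-green pot, 76 mm across, 28 mm high. Origin at the centre of its underside.
- lead_block: Bystander: grey chamfered lead block, 60 x 48 x 38 mm. Origin at the centre of its underside.
- caliper: Bystander: steel caliper lying flat, 190 mm long (its x), 8 mm thick. Origin at the centre of its underside.
- tang: Bystander: polishing tang: dark bar on three legs with a red clamp head, 140 mm long (its x), 94 mm wide, 62 mm high. Origin at the centre of its underside.
- spare_lap: Bystander: spare lap wheel lying flat, a plain metal disc 152 mm across and 10 mm thick. Origin at the centre of its underside.

How it is judged (in metres and radians):
On the way, in this order (a step that is already met when the one before it is completed fails the run):
1. the clamp knob is loosened (past 57 degrees) (value of joint knob above 1 rad), for 0.1 s.
2. the keeper is slid out clear of the cover (18 mm or more) (value of joint keeper above 0.018 m), for 0.1 s.
At the end, for the whole second after the job is handed in: the cover stands still between 45 and 55 degrees open (0.785 to 0.96 rad), the fingers touch and carry it (more than 0.8 N) and no bystander touches it; the knob is still loosened (over 1.0 rad) and the keeper still out (over 18 mm) (value of joint cover between 0.785 and 0.96 rad and velocity of joint cover between -0.1 and 0.1 rad/s and contact force between the fingers and cover above 0.8 N and value of joint keeper above 0.018 m and value of joint knob above 1 rad and contact force between cover and dop below 0.2 N and contact force between cover and oil_bottle below 0.2 N and contact force between cover and paste_jar below 0.2 N and contact force between cover and green_pot below 0.2 N and contact force between cover and lead_block below 0.2 N and contact force between cover and caliper below 0.2 N and contact force between cover and tang below 0.2 N and contact force between cover and spare_lap below 0.2 N); the arm keeps its last pose, push and grip.
It fails at once if the cover is dropped (falls faster than 2.5 rad/s) (velocity of joint cover below -2.5 rad/s).
It fails at once if a bystander is moved by more than 30 mm (distance of any of dop, oil_bottle, paste_jar, green_pot, lead_block, caliper, tang, spare_lap from where it was at the start of the episode above 0.03 m).
It also fails if it takes over 54 s, if anything falls off the work surface, if the arm or the gripper's body presses on something with over 40 N, if the wrist force passes 120 N, or if a joint passes its speed limit or range.

### The arm

A 6-joint arm with a two-finger parallel gripper is mounted at the origin on the work surface. World frame = base frame: x ahead of the robot, y to its left, z up, the work surface at z = 0. Lengths are in mm, angles in rad, forces in N, time in s.
With the tool pointing down it reaches from about 350 to 925 mm from the base axis. Payload 6.4 kg.
Tool frame: the origin (TCP) lies on the centre line of the jaws, within the pads' length; the fingertips stand 8 mm ahead of it and the grasp point (between the pads) lies 11 mm behind it; z points along the fingers, y is the direction in which the jaws open and shut (so a half turn about z gives the same grasp; the last joint's range is limited). The gripper opens to 85 mm and grips with 20 to 120 N. Pads are 22 mm wide; open, the fingers measure 114 mm over their backs; the gripper's body (76 mm by 85 mm) begins 54 mm behind the grasp point. The pads swing forward as they close: fully open they stand 13 mm farther back than shut.
Start: joints at [1.174, 0.245, 1.558, -0, 1.339, -0.174], TCP at [143.621, 633.946, 239.29] pointing down, gripper open.
Joint ranges: [-3.13, 3.13], [-1.02, 2.26], [0.13, 2.54], [-0.95, 4.09], [0.21, 2.88], [-2.74, 2.74]. Speed limits (rad/s): [2.57, 2.57, 3.14, 3.14, 3.14, 3.14].

### API

Orientations are given as a rotation vector (axis times angle).
In Python, from station import manip gives the robot as it stands.
- The arm moves only by the shell command python3 -m pendant 'ROWS' [OPENING] [FORCE]. ROWS is text: rows parted by semicolons, each of 6 numbers parted by spaces: the shift along the tool's x, y, z in mm, then the turn, a rotation vector about the tool's x, y, z in degrees. In form: tx ty tz rx ry rz; .... A call has exactly 8 rows; each row shifts and turns the pose as measured when the row begins, along the tool's axes as they then stand; what a row does not reach is not made up. A row lasts 1/8 s, in which the tool goes at most 62.5 mm and 10.7 degrees, less where a joint would pass 70% of its speed; a pose out of reach is approached as far as the arm can. A call is refused whole if a number of a shift passes 62.5 or a number of a turn 10.7, either way. A call with a gripper value outside its range is refused whole. OPENING is the opening in per cent of the stroke, from 0 (shut) to 100 (fully open), set as the call begins (- or left out, the last holds). The fingers move at their own pace and stop on an object; FORCE is the grip in N (left out, the last holds). Time passes only in rows, so rows that do not move let the fingers close, or fill a call up. It gives the time, the measured TCP pose, the force and the opening at its end, in the units of the state.
- manip.read_state(): the state, without advancing time (a new reading comes with each control period).
- manip.camera(name): name is "side" or "top" or "wrist"; returns a dict with "color" (384x512x3 uint8, red, green, blue), "depth" (384x512 float32, mm along the optical axis (not along the pixel's ray), 0 where there is no reading), "fovy" (degrees; the focal length in pixels is half the picture's height over the tangent of half this angle, whatever the lens; pixels are square), "cx", "cy" (the principal point, pixels), "rvec" (rotation vector, rad) and "tvec" (3), from world to camera coordinates, as OpenCV has them. Camera axes: x right, y down, z forward; pixel columns grow to the right and rows downward; lengths in mm; the calibration is good to about 2 mm. The wrist camera is an equidistant fisheye: a pixel r from the principal point sees the ray r / f radians off the axis. A picture is of the moment at which its call begins.
- manip.job_done(): hands the job in, once; it reports no verdict.
The state is a dict: "time": time; "qpos": joint angles; "qvel": joint speeds; "tau": joint torques, N m; "position": TCP position; "eef_rot": TCP orientation; "force": force on the tool from outside, world axes, zero at the start; "moment": the same for the moment, N m; "finger_gap": finger opening in mm.
Only numpy, scipy, OpenCV 4.12 (cv2) and the standard library are available. Lean on these libraries where they do the work, as an engineer would, in place of code of your own. Each camera call takes 0.05 s, during which the arm holds its last target.

## Working session

There is one attempt and no reset: what is moved stays moved. The work goes in short steps, Python scripts to look and compute and a shell command to move; the robot and the scene stay as the last step left them, time stands still between calls to the robot, and variables do not carry over. Pictures are saved under pics/ and viewed, and the job is handed in when it is done.

```bash
mkdir -p pics; ls; cat > h.py <<'E'
import numpy as np,cv2
from station import manip
from scipy.spatial.transform import Rotation as R
def snap(n,f):
    c=manip.camera(n); cv2.imwrite('pics/'+f+'.png',c['color'][:,:,::-1]); np.savez('pics/'+f+'.npz',**{k:np.array(v) for k,v in c.items()}); return c
def load(f): return np.load('pics/'+f+'.npz')
def pts(c):
    d=c['depth'].astype(float); H,W=d.shape; f=H/2/np.tan(np.radians(float(c['fovy']))/2)
    u,v=np.meshgrid(np.arange(W),np.arange(H)); P=np.stack([(u-c['cx'])/f*d,(v-c['cy'])/f*d,d],-1)
    Rm=R.from_rotvec(np.ravel(c['rvec'])).as_matrix(); return (P-np.ravel(c['tvec']))@Rm
def ray(c,u,v,z):
    f=384/2/np.tan(np.radians(float(c['fovy']))/2); Rm=R.from_rotvec(np.ravel(c['rvec'])).as_matrix()
    o=-Rm.T@np.ravel(c['tvec']); d=Rm.T@np.array([(u-c['cx'])/f,(v-c['cy'])/f,1]); return o+d*(z-o[2])/d[2]
def st():
    s=manip.read_state(); print({k:np.round(s[k],3).tolist() for k in('time','qpos','position','eef_rot','force','moment','finger_gap')}); return s
E
python3 - <<'E'
from h import *
st()
for n in('top','side','wrist'): c=snap(n,n+'0'); print(n,c['fovy'],np.round(c['tvec'],0))
E
```

```text
pics
{'time': 0.0, 'qpos': [1.174, 0.246, 1.559, -0.0, 1.339, -0.174], 'position': [143.407, 633.427, 238.18], 'eef_rot': [-0.349, -3.122, 0.003], 'force': [-0.395, -0.186, -0.267], 'moment': [0.053, -0.01, -0.056], 'finger_gap': 85.822}
top 49.809229302337386 [ 123.  546. 1296.]
side 43.45266242421396 [ 539.  149. 1391.]
wrist 65.70646984690485 [-649.  -33.  379.]
```

View pics/top0.png

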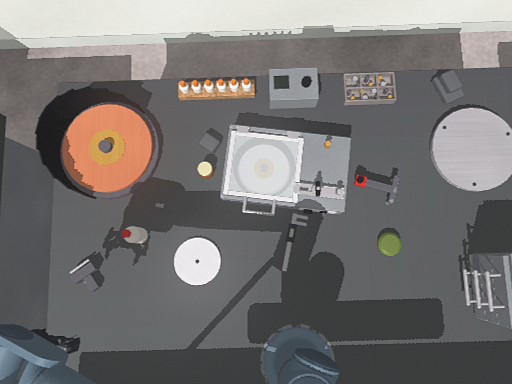

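View pics/side0.png

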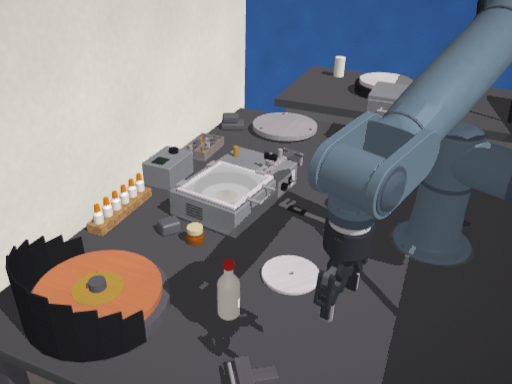

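View pics/wrist0.png

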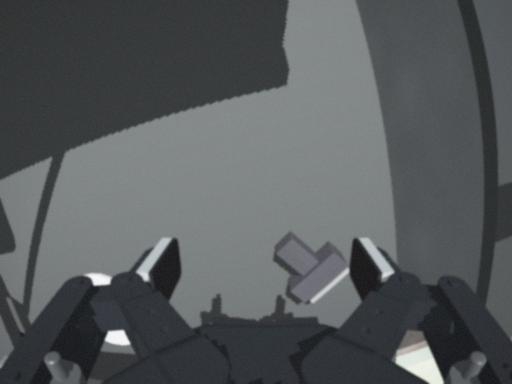

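The top view shows the machine at px (222-352, 122-214), with the handle bar near (258,211), the knob near (318,187), the stud near (340,188) and the dop at (328,143). I'll zoom in and measure.

```bash
python3 - <<'E'
from h import *
c=load('top0'); im=cv2.imread('pics/top0.png')
cv2.imwrite('pics/top0z.png',cv2.resize(im[115:225,210:410],None,fx=4,fy=4,interpolation=cv2.INTER_CUBIC))
P=pts(c); z=P[:,:,2]
print(P[360,298])
m=(z[115:225,210:410]>85)&(z[115:225,210:410]<99)
for lo,hi in((86,99),(103,110),(115,160)):
  m=((z>lo)&(z<hi)); m[:,:210]=0;m[:,360:]=0;m[:115]=0;m[230:]=0
  n,l,s,ce=cv2.connectedComponentsWithStats(m.astype(np.uint8))
  for i in range(1,n):
    if s[i,4]>6:
      q=P[l==i]; r=cv2.minAreaRect(q[:,:2].astype(np.float32)); print(lo,s[i],np.round(q.mean(0),1),np.round(r[0],1),np.round(r[1],1),round(r[2],1),np.round(q[:,2].max(),1))
E
```

```text
[ 81.79402453  18.00445413 312.03080515]
86 [ 220  124  131   88 6192] [602.4   4.2  93.2] [603.4  17.2] [389.5 244. ] 81.5 99.0
86 [299 187  10   4  30] [533.9 -35.3  90.7] [534.1 -36.3] [27.8  9.8] 89.1 95.6
86 [243 203   3   5   7] [487.9 149.3  96.1] [488.1 149.2] [13.2  3.4] 32.8 98.5
86 [266 206   9  10  20] [464.5  67.8  95.9] [462.5  64.9] [17.5 37. ] 43.8 98.7
86 [242 209  11   5  22] [468.4 141.8  96.5] [468.5 141. ] [32.  10.2] 80.4 98.8
103 [240 129   5   4   7] [721.3 151.3 104.2] [721.1 150.9] [13.7  6.9] 42.5 106.0
103 [293 182  21  14 138] [532.  -31.6 106. ] [532.3 -34.8] [62.  35.4] 80.8 109.8
103 [320 186  23  13 172] [ 517.9 -117.1  106. ] [ 518.1 -120. ] [68.  35.5] 81.5 109.6
115 [325 141   6   6  28] [ 666.4 -112.4  125. ] [ 666.7 -113.6] [15.5 15.8] 1.5 134.9
115 [311 181  11  16 112] [525.  -70.7 137.3] [525.1 -72.1] [29.6 39.4] 58.2 150.7
115 [335 189   7   6  31] [ 515.1 -136.2  132.6] [ 515.7 -137. ] [14.8 13.9] 88.6 140.8
```

View pics/top0z.png

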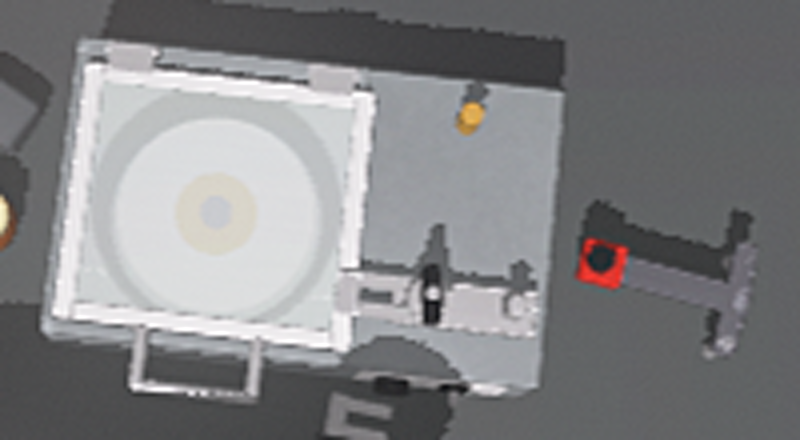

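```bash
cat >> h.py <<'E'
def plan(p1,Rm1,n):
    s=manip.read_state(); p=np.array(s['position'],float); r=R.from_rotvec(np.ravel(s['eef_rot'])); r1=Rm1
    dl=(r.inv()*r1).as_rotvec(); q=p
    for i in range(n):
        ra=r*R.from_rotvec(dl*i/n); d=ra.inv().apply((np.array(p1)-p)/n)
        print(np.round(d,1),np.round(np.degrees(dl/n),2))
def down(az): # tool x azimuth (rad), z down
    x=[np.cos(az),np.sin(az),0]; z=[0,0,-1]; return R.from_matrix(np.array([x,np.cross(z,x),z]).T)
E
python3 - <<'E'
from h import *
c=load('top0'); im=cv2.imread('pics/top0.png').astype(int)
# bar pixels: dark & high
P=pts(c); m=(im.max(2)<70)&(P[:,:,2]>120)&(P[:,:,2]<160); m[:,:305]=0;m[:,330:]=0;m[:175]=0;m[205:]=0
v,u=np.nonzero(m); print(len(u)); q=np.array([ray(c,a,b,145) for a,b in zip(u,v)])[:,:2]
r=cv2.minAreaRect(q.astype(np.float32)); print(r, q.mean(0))
w,V=np.linalg.eigh(np.cov(q.T)); print(np.degrees(np.arctan2(V[1,1],V[0,1])))
for a,b in((133,386),(256,396),(195,390)): print(ray(c,210+a/4-.375,115+b/4-.375,100))
s=manip.read_state(); r=R.from_rotvec(s['eef_rot']); print(r.as_matrix().round(3))
plan([525,-71,225],down(np.radians(1)),16)
E
```

```text
43
((526.0845336914062, -71.53489685058594), (11.921636581420898, 42.37035369873047), 87.00920104980469) [525.45862273 -72.62229791]
177.3476954201437
[468.21907007 153.49838183 100.        ]
[457.58414295  59.31669134 100.        ]
[463.65340362 105.94949578 100.        ]
[[-0.975  0.221 -0.001]
 [ 0.221  0.975 -0.001]
 [ 0.    -0.001 -1.   ]]
[-33.  -37.7   0.9] [-0.000e+00  1.000e-02  1.039e+01]
[-39.2 -31.1   0.9] [-0.000e+00  1.000e-02  1.039e+01]
[-44.2 -23.5   0.9] [-0.000e+00  1.000e-02  1.039e+01]
[-47.7 -15.2   0.9] [-0.000e+00  1.000e-02  1.039e+01]
[-49.7  -6.3   0.9] [-0.000e+00  1.000e-02  1.039e+01]
[-50.    2.8   0.9] [-0.000e+00  1.000e-02  1.039e+01]
[-48.7  11.7   0.8] [-0.000e+00  1.000e-02  1.039e+01]
[-45.8  20.3   0.8] [-0.000e+00  1.000e-02  1.039e+01]
[-41.4  28.2   0.8] [-0.000e+00  1.000e-02  1.039e+01]
[-35.6  35.2   0.8] [-0.000e+00  1.000e-02  1.039e+01]
[-28.7  41.1   0.8] [-0.000e+00  1.000e-02  1.039e+01]
[-20.8  45.6   0.8] [-0.000e+00  1.000e-02  1.039e+01]
[-12.2  48.6   0.8] [-0.000e+00  1.000e-02  1.039e+01]
[-3.3 50.   0.8] [-0.000e+00  1.000e-02  1.039e+01]
[ 5.8 49.7  0.8] [-0.000e+00  1.000e-02  1.039e+01]
[14.7 47.9  0.8] [-0.000e+00  1.000e-02  1.039e+01]
```

```bash
python3 -m pendant '-33 -38 0 0 0 10.4;-39 -31 0 0 0 10.4;-44 -23.5 0 0 0 10.4;-48 -15 0 0 0 10.4;-50 -6 0 0 0 10.4;-50 3 0 0 0 10.4;-49 12 0 0 0 10.4;-46 20 0 0 0 10.4' 55 40
```

```text
time: 1.15
position: [330.6, 267.8, 236.5]
eef_rot: [2.375, 2.053, -0.005]
force: [1.4, 1.0, -0.3]
finger_gap: 47.0
```

```bash
python3 - <<'E'
from h import *
st()
plan([525,-71,215],down(np.radians(-3)),8)
E
```

```text
{'time': 1.15, 'qpos': [0.415, -0.313, 2.106, -0.003, 1.35, 0.561], 'position': [330.571, 267.807, 236.529], 'eef_rot': [2.375, 2.053, -0.005], 'force': [1.404, 0.997, -0.265], 'moment': [-0.014, -0.022, 0.054], 'finger_gap': 47.009}
[-38.4  30.2   2.8] [ 0.02  0.02 10.58]
[-32.2  36.7   2.8] [ 0.02  0.02 10.58]
[-24.9  42.    2.8] [ 0.02  0.02 10.58]
[-16.8  45.9   2.8] [ 0.02  0.02 10.58]
[-8.  48.2  2.7] [ 0.02  0.02 10.58]
[ 0.9 48.8  2.7] [ 0.02  0.02 10.58]
[ 9.9 47.8  2.7] [ 0.02  0.02 10.58]
[18.5 45.2  2.7] [ 0.02  0.02 10.58]
```

```bash
python3 -m pendant '-38 30 3 0 0 10.6;-32 37 3 0 0 10.6;-25 42 3 0 0 10.6;-17 46 3 0 0 10.6;-8 48 3 0 0 10.6;1 49 3 0 0 10.6;10 48 3 0 0 10.6;18.5 45 3 0 0 10.6'; python3 - <<'E'
from h import *
st()
plan([525,-71.5,180],down(np.radians(-3)),1)
snap('wrist','wrist1'); snap('top','top1')
E
```

```text
time: 2.15
position: [525.3, -85.4, 212.6]
eef_rot: [3.137, -0.118, 0.002]
force: [-0.1, 0.5, -0.4]
finger_gap: 46.7
{'time': 2.15, 'qpos': [-0.374, -0.006, 1.883, -0.002, 1.263, 1.273], 'position': [525.335, -85.41, 212.592], 'eef_rot': [3.137, -0.118, 0.002], 'force': [-0.075, 0.498, -0.388], 'moment': [0.015, 0.045, 0.033], 'finger_gap': 46.652}
[ -1.4 -13.9  32.6] [ 0.12 -0.09 -1.31]
```

View pics/wrist1.png

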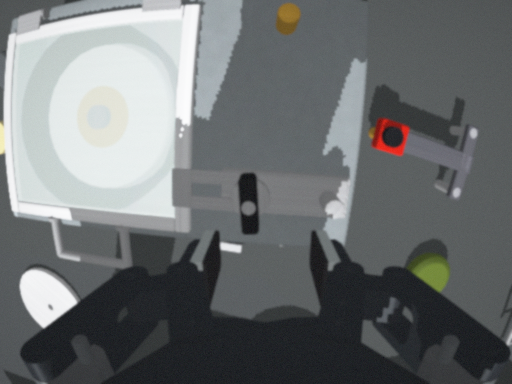

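The wrist view shows the black knob bar from (248,174) to (251,233), almost parallel to the tool's x, and the stud at (335,208). I'll cross-check its position by casting rays.

```bash
cat >> h.py <<'E'
def fray(c,u,v,z):
    f=384/2/np.tan(np.radians(float(c['fovy']))/2); x=np.array([u-float(c['cx']),v-float(c['cy'])]); r=np.hypot(*x); t=r/f
    Rm=R.from_rotvec(np.ravel(c['rvec'])).as_matrix(); o=-Rm.T@np.ravel(c['tvec'])
    d=Rm.T@np.array([*(x/r*np.sin(t)),np.cos(t)]); return o+d*(z-o[2])/d[2]
E
python3 - <<'E'
from h import *
c=load('wrist1')
g=c['color'].max(2)
m=np.zeros(g.shape,np.uint8); m[165:240,232:265]=(g[165:240,232:265]<35)
n,l,s,ce=cv2.connectedComponentsWithStats(m); i=1+np.argmax(s[1:,4]); print(s[i],ce[i])
v,u=np.nonzero(l==i); q=np.array([fray(c,a,b,145)[:2] for a,b in zip(u,v)],np.float32); print(cv2.minAreaRect(q))
print('stud top',fray(c,335,208,135.5))
E
```

```text
[240 174  17  30 381] [247.80577428 187.52230971]
((540.8676147460938, -74.98738861083984), (10.863798141479492, 21.458471298217773), 88.0668716430664)
stud top [ 518.31010896 -139.3667783   135.5       ]
```

```bash
python3 -m pendant '0 -7 8 0 0 -1.3;0 -6 15 0 0 0;0 0 15 0 0 0;0 0 10 0 0 0;0 0 0 0 0 0;0 0 0 0 0 0;0 0 0 0 0 0;0 0 0 0 0 0'; python3 - <<'E'
from h import *
st()
plan([525.5,-72.5,123],down(np.radians(-2.7)),1)
c=snap('wrist','wrist2')
E
```

```text
time: 3.25
position: [525.2, -70.5, 160.3]
eef_rot: [3.139, -0.071, -0.001]
force: [-0.0, 0.3, 1.4]
finger_gap: 46.9
{'time': 3.25, 'qpos': [-0.347, 0.052, 1.926, -0.002, 1.163, 1.27], 'position': [525.23, -70.517, 160.263], 'eef_rot': [3.139, -0.071, -0.001], 'force': [-0.049, 0.343, 1.424], 'moment': [-0.063, -0.047, -0.033], 'finger_gap': 46.916}
[ 0.4  1.9 37.3] [0.12 0.02 0.1 ]
```

View pics/wrist2.png

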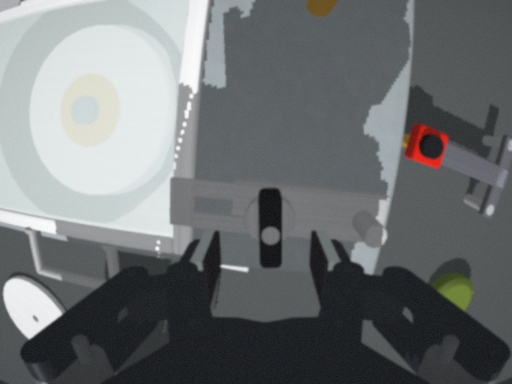

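The bar is at (270,187-267), between the fingers at (212,255) and (320,255) and parallel to them. I'll go down and grip.

```bash
python3 -m pendant '0 1 12 0 0 0;0 1 12 0 0 0;0 0 10 0 0 0;0 0 3 0 0 0;0 0 0 0 0 0;0 0 0 0 0 0;0 0 0 0 0 0;0 0 0 0 0 0'; python3 -m pendant '0 0 0 0 0 0;0 0 0 0 0 0;0 0 0 0 0 0;0 0 0 0 0 0;0 0 0 0 0 0;0 0 0 0 0 0;0 0 0 0 0 0;0 0 0 0 0 0' 0 40; python3 - <<'E'
from h import *
st()
E
```

```text
time: 4.3
position: [525.2, -72.9, 120.7]
eef_rot: [3.139, -0.072, -0.0]
force: [0.3, -0.1, -1.0]
finger_gap: 47.0
time: 5.3
position: [525.3, -73.5, 121.3]
eef_rot: [3.137, -0.071, 0.0]
force: [-1.9, -0.2, 1.4]
finger_gap: 29.8
{'time': 5.3, 'qpos': [-0.351, 0.109, 1.946, -0.004, 1.085, 1.267], 'position': [525.317, -73.45, 121.307], 'eef_rot': [3.137, -0.071, 0.0], 'force': [-1.865, -0.152, 1.446], 'moment': [-0.145, 0.148, -0.007], 'finger_gap': 29.786}
```

The gap stopped at 30 mm, so the fingers have closed on the round hub instead of the 13 mm bar, whose bottom is at about 123 mm. I'll open, rise about 13 mm and grip again.

```bash
python3 -m pendant '0 0 0 0 0 0;0 0 0 0 0 0;0 0 0 0 0 0;0 0 -5 0 0 0;0 0 -5 0 0 0;0 0 -3 0 0 0;0 0 0 0 0 0;0 0 0 0 0 0' 55 40; python3 -m pendant '0 0 0 0 0 0;0 0 0 0 0 0;0 0 0 0 0 0;0 0 0 0 0 0;0 0 0 0 0 0;0 0 0 0 0 0;0 0 0 0 0 0;0 0 0 0 0 0' 0 40; python3 - <<'E'
from h import *
st()
E
```

```text
time: 6.3
position: [525.7, -73.2, 135.6]
eef_rot: [3.138, -0.071, 0.002]
force: [-0.2, 0.0, -0.4]
finger_gap: 46.9
time: 7.3
position: [525.6, -73.5, 135.5]
eef_rot: [3.137, -0.071, 0.001]
force: [-0.7, 0.2, 0.0]
finger_gap: 11.6
{'time': 7.3, 'qpos': [-0.351, 0.088, 1.939, -0.004, 1.113, 1.266], 'position': [525.568, -73.457, 135.489], 'eef_rot': [3.137, -0.071, 0.001], 'force': [-0.681, 0.194, 0.044], 'moment': [-0.0, 0.095, 0.063], 'finger_gap': 11.551}
```

```bash
python3 -m pendant '0 0 0 0 0 -9;0 0 0 0 0 -9;0 0 0 0 0 -9;0 0 0 0 0 -9;0 0 0 0 0 -9;0 0 0 0 0 -9;0 0 0 0 0 -9;0 0 0 0 0 -9'; python3 - <<'E'
from h import *
s=st()
M=R.from_rotvec(s['eef_rot']).as_matrix(); print(np.degrees(np.arctan2(M[1,0],M[0,0])), M[2])
snap('wrist','wrist3')
E
```

```text
time: 8.3
position: [526.8, -75.4, 135.5]
eef_rot: [2.544, 1.83, 0.001]
force: [0.7, -0.9, -1.2]
finger_gap: 12.3
{'time': 8.3, 'qpos': [-0.353, 0.089, 1.938, -0.005, 1.108, -0.028], 'position': [526.83, -75.414, 135.482], 'eef_rot': [2.544, 1.83, 0.001], 'force': [0.72, -0.892, -1.21], 'moment': [-0.004, -0.091, -0.141], 'finger_gap': 12.272}
71.48132278049137 [-0.00434192  0.00661304 -0.99996871]
```

View pics/wrist3.png

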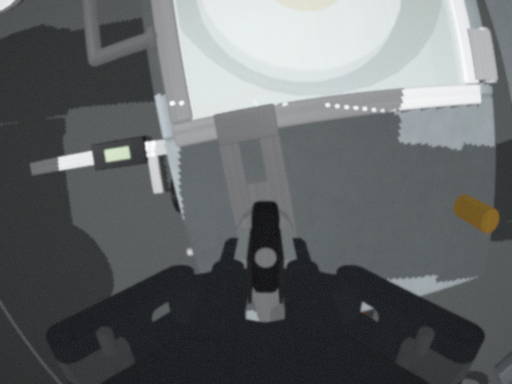

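```bash
python3 -m pendant '0 0 0 0 0 -4;0 0 0 0 0 0;0 0 0 0 0 0;0 0 0 0 0 0;0 0 0 0 0 0;0 0 0 0 0 0;0 0 0 0 0 0;0 0 0 0 0 0';  python3 -m pendant '0 0 0 0 0 0;0 0 0 0 0 0;0 0 0 0 0 0;0 0 0 0 0 0;0 0 -10 0 0 0;0 0 -15 0 0 0;0 0 -15 0 0 0;0 0 0 0 0 0' 55 40; python3 - <<'E'
from h import *
s=st()
M=R.from_rotvec(s['eef_rot']).as_matrix(); print(np.degrees(np.arctan2(M[1,0],M[0,0])), M[2])
plan([515,-136.5,172],down(np.radians(81.3)),4)
snap('top','top4')
im=cv2.imread('pics/top4.png'); cv2.imwrite('pics/top4z.png',cv2.resize(im[115:225,210:410],None,fx=4,fy=4,interpolation=cv2.INTER_CUBIC))
E
```

```text
time: 9.35
position: [527.0, -75.4, 135.5]
eef_rot: [2.481, 1.914, 0.0]
force: [0.8, -0.7, 1.2]
finger_gap: 11.8
time: 10.35
position: [527.3, -75.1, 179.5]
eef_rot: [2.48, 1.912, 0.003]
force: [0.1, -0.1, 0.4]
finger_gap: 47.3
{'time': 10.35, 'qpos': [-0.353, 0.029, 1.912, -0.004, 1.192, -0.094], 'position': [527.335, -75.149, 179.45], 'eef_rot': [2.48, 1.912, 0.003], 'force': [0.079, -0.101, 0.389], 'moment': [-0.019, -0.012, -0.03], 'finger_gap': 47.339}
75.26557163810666 [-0.00466244  0.0086884  -0.99995139]
[-15.6   0.9   1.9] [ 0.12  0.07 -1.51]
[-15.6   0.5   1.9] [ 0.12  0.07 -1.51]
[-15.6   0.1   1.9] [ 0.12  0.07 -1.51]
[-15.6  -0.3   1.9] [ 0.12  0.07 -1.51]
```

View pics/top4z.png

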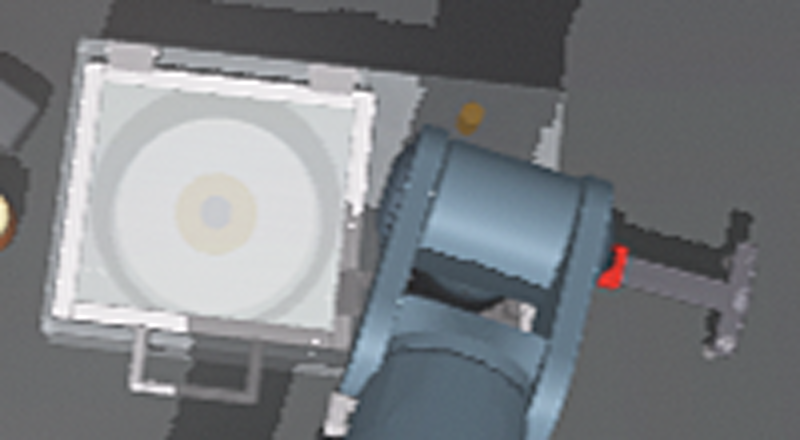

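The top view is blocked by the arm, so I'll move over the stud and check with the wrist camera.

```bash
python3 -m pendant '-16 1 2 0 0 -1.5;-16 0.5 2 0 0 -1.5;-16 0 2 0 0 -1.5;-15 0 2 0 0 -1.5;0 0 0 0 0 0;0 0 0 0 0 0;0 0 0 0 0 0;0 0 0 0 0 0'; python3 - <<'E'
from h import *
s=st()
M=R.from_rotvec(s['eef_rot']).as_matrix(); print(np.degrees(np.arctan2(M[1,0],M[0,0])), M[2])
plan([515,-136.5,120],down(np.radians(81.3)),1)
snap('wrist','wrist5')
E
```

```text
time: 11.4
position: [512.9, -136.2, 168.2]
eef_rot: [2.377, 2.048, -0.002]
force: [0.6, -0.2, -0.5]
finger_gap: 46.8
{'time': 11.4, 'qpos': [-0.472, 0.042, 1.921, -0.003, 1.176, -0.323], 'position': [512.925, -136.235, 168.233], 'eef_rot': [2.377, 2.048, -0.002], 'force': [0.601, -0.22, -0.528], 'moment': [0.024, 0.007, 0.051], 'finger_gap': 46.772}
81.50391686224835 [-0.00320417  0.00202197 -0.99999282]
[ 0.2  2.  48.2] [0.12 0.18 0.2 ]
```

View pics/wrist5.png

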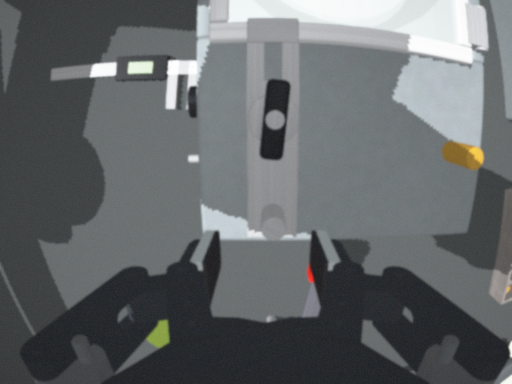

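The knob bar at (275,120) now lies nearly along the plate. The stud at (274,222) is between the jaws, about 2 mm towards tool +y. I'll go down and grip it.

```bash
python3 -m pendant '0 1 12 0 0 0;0 1 12 0 0 0;0 0 12 0 0 0;0 0 9 0 0 0;0 0 0 0 0 0;0 0 0 0 0 0;0 0 0 0 0 0;0 0 0 0 0 0'; python3 -m pendant '0 0 0 0 0 0;0 0 0 0 0 0;0 0 0 0 0 0;0 0 0 0 0 0;0 0 0 0 0 0;0 0 0 0 0 0;0 0 0 0 0 0;0 0 0 0 0 0' 0 30; python3 - <<'E'
from h import *
st()
snap('wrist','wrist6')
E
```

```text
time: 12.45
position: [515.0, -136.3, 119.7]
eef_rot: [2.377, 2.049, -0.002]
force: [-0.2, 0.4, -0.7]
finger_gap: 46.9
time: 13.45
position: [518.0, -137.2, 120.6]
eef_rot: [2.372, 2.044, 0.006]
force: [2.0, 0.3, -0.9]
finger_gap: 14.6
{'time': 13.45, 'qpos': [-0.47, 0.116, 1.94, -0.001, 1.074, -0.322], 'position': [517.993, -137.176, 120.556], 'eef_rot': [2.372, 2.044, 0.006], 'force': [1.986, 0.274, -0.936], 'moment': [-0.01, -0.005, 0.01], 'finger_gap': 14.553}
```

View pics/wrist6.png

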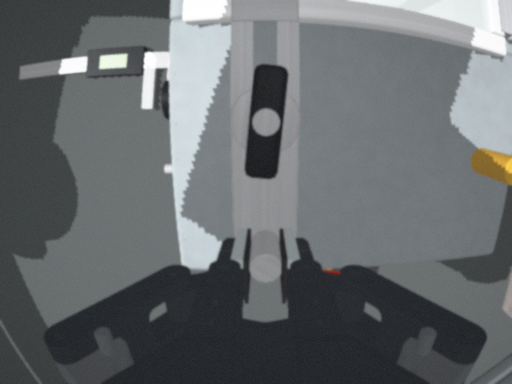

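The stud at (265,262) is gripped, with a gap of 14.6 mm. Next I'll slide it out along tool -x.

```bash
python3 -m pendant '-3.5 0 0 0 0 0;-3.5 0 0 0 0 0;-3.5 0 0 0 0 0;-3.5 0 0 0 0 0;-3.5 0 0 0 0 0;-3.5 0 0 0 0 0;-3.5 0 0 0 0 0;-3 0 0 0 0 0'; python3 - <<'E'
from h import *
st()
snap('wrist','wrist7')
E
```

```text
time: 14.5
position: [513.7, -165.7, 120.5]
eef_rot: [2.372, 2.044, 0.008]
force: [2.2, 0.9, -1.7]
finger_gap: 14.9
{'time': 14.5, 'qpos': [-0.523, 0.125, 1.93, 0.002, 1.075, -0.375], 'position': [513.724, -165.718, 120.548], 'eef_rot': [2.372, 2.044, 0.008], 'force': [2.187, 0.864, -1.682], 'moment': [0.166, -0.135, 0.031], 'finger_gap': 14.862}
```

View pics/wrist7.png

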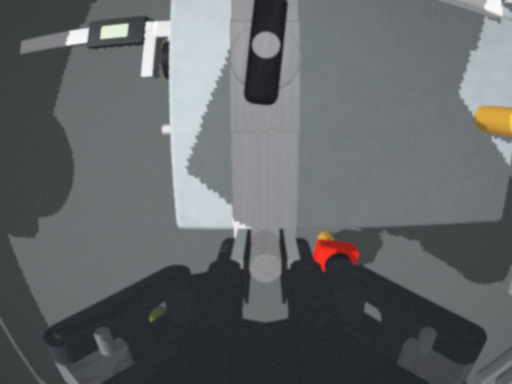

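The keeper moved out about 28.8 mm, and the knob bar hasn't shifted. Next I'll release, lift and go to the handle. Tool y already runs along the machine's x.

```bash
python3 -m pendant '0 0 0 0 0 0;0 0 0 0 0 0;0 0 0 0 0 0;0 0 0 0 0 0;0 0 -15 0 0 0;0 0 -20 0 0 0;0 0 -20 0 0 0;0 0 0 0 0 0' 55 30; python3 - <<'E'
from h import *
s=st()
plan([460,106,165],down(np.radians(81.3)),8)
snap('wrist','wrist8')
E
```

```text
time: 15.55
position: [513.5, -166.4, 180.7]
eef_rot: [2.37, 2.042, 0.007]
force: [0.3, -0.4, 0.4]
finger_gap: 46.8
{'time': 15.55, 'qpos': [-0.523, 0.042, 1.897, -0.0, 1.189, -0.375], 'position': [513.537, -166.402, 180.685], 'eef_rot': [2.37, 2.042, 0.007], 'force': [0.257, -0.356, 0.4], 'moment': [0.035, 0.018, -0.03], 'finger_gap': 46.782}
[ 32.7 -11.7   1.6] [0.09 0.04 0.02]
[ 32.7 -11.7   1.7] [0.09 0.04 0.02]
[ 32.7 -11.7   1.7] [0.09 0.04 0.02]
[ 32.7 -11.7   1.8] [0.09 0.04 0.02]
[ 32.7 -11.7   1.8] [0.09 0.04 0.02]
[ 32.7 -11.7   1.8] [0.09 0.04 0.02]
[ 32.7 -11.7   1.9] [0.09 0.04 0.02]
[ 32.7 -11.8   1.9] [0.09 0.04 0.02]
```

View pics/wrist8.png

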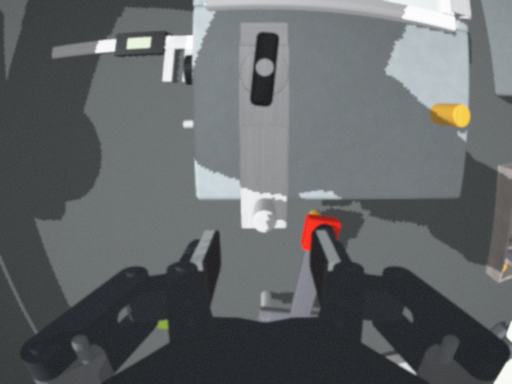

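The keeper nose at (264,25) is clear of the cover edge at row 5-10, with the stud released at (262,218). Moving to the handle.

```bash
python3 -m pendant '32 -12 0 0 0 0;33 -12 0 0 0 0;33 -12 0 0 0 0;33 -12 0 0 0 0;33 -12 0 0 0 0;33 -12 0 0 0 0;30 -10 0 0 0 0;12 -5 0 0 0 0' 33 30; python3 - <<'E'
from h import *
s=st()
M=R.from_rotvec(s['eef_rot']).as_matrix(); print(np.degrees(np.arctan2(M[1,0],M[0,0])), M[2])
plan([461.5,107,140],down(np.radians(81.3)),1)
snap('wrist','wrist9'); snap('side','side9')
E
```

```text
time: 16.6
position: [457.0, 90.3, 171.5]
eef_rot: [2.381, 2.045, -0.004]
force: [-0.4, -0.8, 0.4]
finger_gap: 28.3
{'time': 16.6, 'qpos': [-0.047, -0.123, 2.074, -0.004, 1.191, 0.106], 'position': [456.959, 90.322, 171.506], 'eef_rot': [2.381, 2.045, -0.004], 'force': [-0.386, -0.754, 0.356], 'moment': [-0.003, -0.012, -0.024], 'finger_gap': 28.323}
81.30846671825599 [-3.70803038e-03  5.63819587e-04 -9.99992966e-01]
[17.3  2.  31.4] [0.03 0.21 0.01]
```

View pics/wrist9.png

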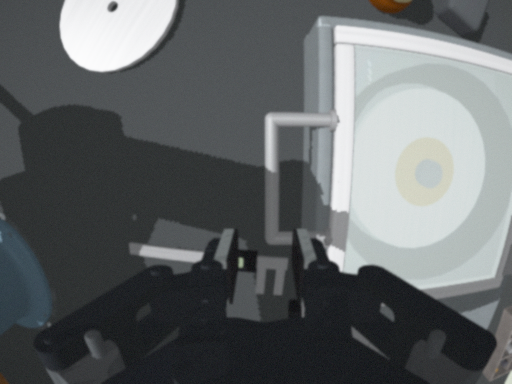

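```bash
python3 - <<'E'
from h import *
c=load('wrist9')
for u,v in((271.5,119),(272.5,180),(272.5,239)): print(fray(c,u,v,95).round(1))
s=st()
E
```

```text
[470.8 151.6  95. ]
[464.9 107.7  95. ]
[458.2  61.3  95. ]
{'time': 16.7, 'qpos': [-0.048, -0.123, 2.074, -0.004, 1.191, 0.105], 'position': [457.161, 89.827, 171.602], 'eef_rot': [2.381, 2.045, -0.004], 'force': [0.249, 0.281, 0.752], 'moment': [-0.005, -0.01, 0.046], 'finger_gap': 28.23}
```

```bash
python3 -m pendant '9 2.5 5 0 0 0.3;8 2.3 10 0 0 0;0 0 10 0 0 0;0 0 10 0 0 0;0 0 0 0 0 0;0 0 0 0 0 0;0 0 0 0 0 0;0 0 0 0 0 0'; python3 - <<'E'
from h import *
s=st()
plan([464.5,106,85],down(np.radians(81.5)),1)
c=snap('wrist','wrist10')
E
```

```text
time: 17.7
position: [465.8, 104.0, 133.5]
eef_rot: [2.391, 2.033, -0.005]
force: [0.1, -0.2, -0.2]
finger_gap: 28.5
{'time': 17.7, 'qpos': [-0.016, -0.036, 2.07, -0.005, 1.108, 0.147], 'position': [465.79, 104.025, 133.508], 'eef_rot': [2.391, 2.033, -0.005], 'force': [0.148, -0.188, -0.241], 'moment': [0.028, 0.043, -0.001], 'finger_gap': 28.486}
[ 2.  -1.6 48.5] [ 0.    0.26 -0.74]
```

View pics/wrist10.png

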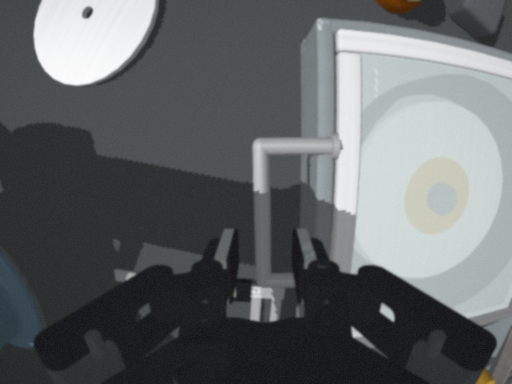

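```bash
python3 -m pendant '2 -1.5 6 0 0 -0.7;0 0 8 0 0 0;0 0 8 0 0 0;0 0 8 0 0 0;0 0 0 0 0 0;0 0 0 0 0 0;0 0 0 0 0 0;0 0 0 0 0 0'; python3 - <<'E'
from h import *
s=st()
plan([464.5,106,85],down(np.radians(81.5)),1)
c=snap('wrist','wrist11'); c=snap('side','side11')
im=cv2.imread('pics/side11.png'); cv2.imwrite('pics/s11z.png',cv2.resize(im[120:270,130:330],None,fx=4,fy=4,interpolation=cv2.INTER_CUBIC))
E
```

```text
time: 18.75
position: [464.5, 106.3, 101.4]
eef_rot: [2.377, 2.049, -0.005]
force: [-0.2, -0.1, -0.0]
finger_gap: 28.1
{'time': 18.75, 'qpos': [-0.011, 0.016, 2.086, -0.005, 1.039, 0.14], 'position': [464.536, 106.297, 101.389], 'eef_rot': [2.377, 2.049, -0.005], 'force': [-0.25, -0.136, -0.049], 'moment': [-0.016, -0.003, 0.018], 'finger_gap': 28.073}
[-0.2  0.  16.4] [0.   0.26 0.02]
```

View pics/wrist11.png

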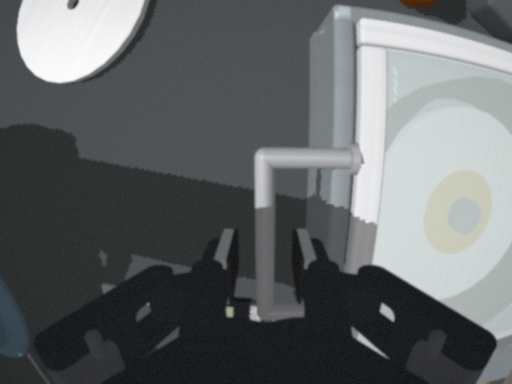

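View pics/s11z.png

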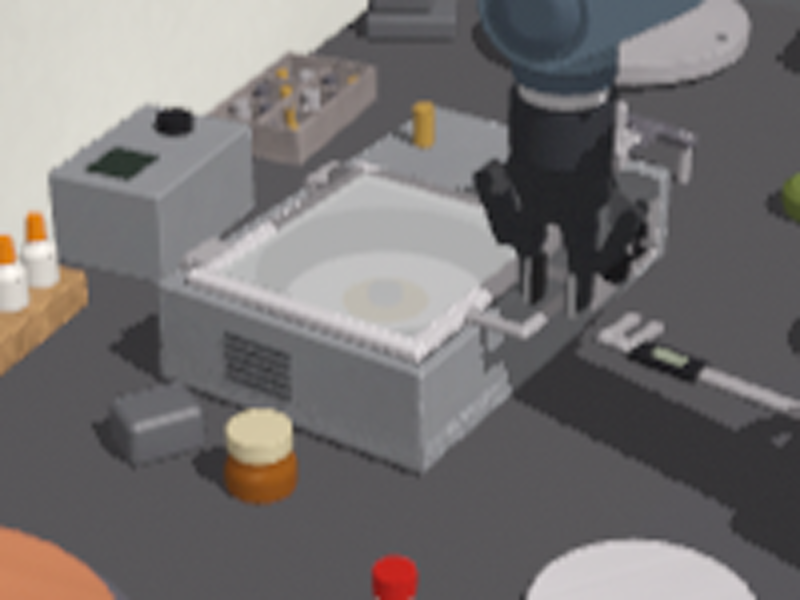

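The bar is centred between the fingers in the wrist view (bar at col 265, fingers at 232 and 300), and the side view shows the gap clear. I'll go down 11 mm more, a bit higher than planned so the finger linkages stay clear of the cover, then close.

```bash
python3 -m pendant '0 0 5 0 0 0;0 0 4 0 0 0;0 0 2 0 0 0;0 0 0 0 0 0;0 0 0 0 0 0;0 0 0 0 0 0;0 0 0 0 0 0;0 0 0 0 0 0'; python3 -m pendant '0 0 0 0 0 0;0 0 0 0 0 0;0 0 0 0 0 0;0 0 0 0 0 0;0 0 0 0 0 0;0 0 0 0 0 0;0 0 0 0 0 0;0 0 0 0 0 0' 0 50; python3 - <<'E'
from h import *
s=st()
c=snap('wrist','wrist12'); c=snap('side','side12')
im=cv2.imread('pics/side12.png'); cv2.imwrite('pics/s12z.png',cv2.resize(im[120:270,130:330],None,fx=4,fy=4,interpolation=cv2.INTER_CUBIC))
E
```

```text
time: 19.85
position: [464.6, 106.3, 89.7]
eef_rot: [2.377, 2.049, -0.005]
force: [0.4, 0.3, 0.6]
finger_gap: 28.2
time: 20.85
position: [464.4, 106.3, 89.9]
eef_rot: [2.377, 2.049, -0.006]
force: [-1.1, -0.4, 2.3]
finger_gap: 7.9
{'time': 20.85, 'qpos': [-0.011, 0.037, 2.091, -0.005, 1.015, 0.14], 'position': [464.423, 106.281, 89.881], 'eef_rot': [2.377, 2.049, -0.006], 'force': [-1.112, -0.424, 2.348], 'moment': [0.01, 0.174, -0.021], 'finger_gap': 7.894}
```

View pics/s12z.png

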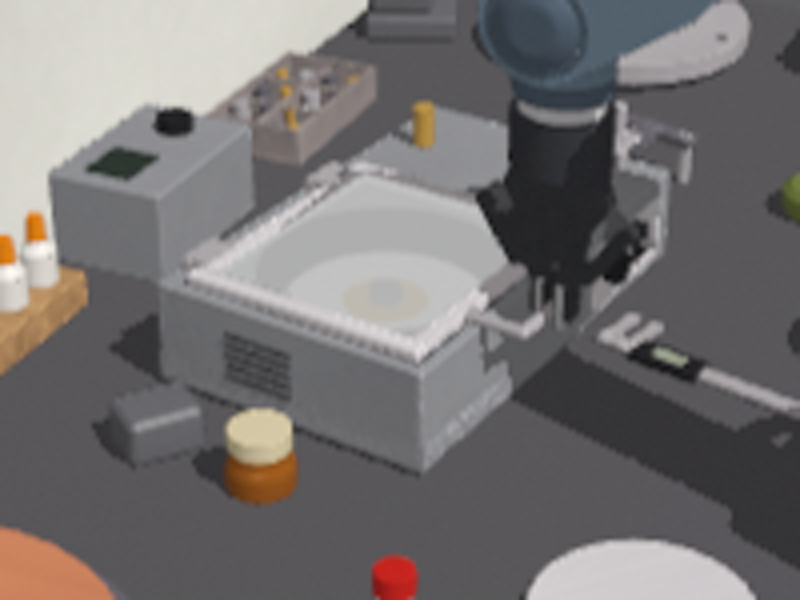

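The bar is gripped (the gap reads about 1.5-2 mm low, as it did before). I'll raise it along the hinge arc, turning the tool with the cover.

```bash
python3 -m pendant '0 0 -5 1 0 0;0 0 -10 2.1 0 0;0 0.1 -14 3 0 0;0 0.1 -14 3 0 0;0 0.1 -14 3 0 0;0 0.1 -14 3 0 0;0 0.1 -10 2.1 0 0;0 0 0 0 0 0'; cat >> h.py <<'E'
def cov(s):
    # machine frame: yaw from initial grasp; estimate cover angle from TCP and from tool tilt
    p0=np.array([464.4,106.3,94.9]); yaw=np.radians(-8.5); mx=np.array([np.cos(yaw),np.sin(yaw),0]); h=p0+265*mx
    M=R.from_rotvec(s['eef_rot']).as_matrix(); g=np.array(s['position'])-5*M[:,2]; d=g-h
    print('r',np.hypot(d@mx,d[2]).round(1),'ang(deg)',np.degrees(np.arctan2(d[2],-(d@mx))).round(2),'tilt',np.degrees(np.arctan2(-M[:,2]@mx,-M[2,2])).round(2),'lat',(d@np.array([-mx[1],mx[0],0])).round(1))
E
python3 - <<'E'
from h import *
s=st(); cov(s); print(np.round(s['force'],1))
c=snap('side','side13')
E
```

```text
time: 21.95
position: [475.4, 104.7, 171.3]
eef_rot: [-2.191, -1.887, 0.304]
force: [-0.8, 0.4, -1.7]
finger_gap: 8.2
{'time': 21.95, 'qpos': [-0.033, 0.121, 1.855, 0.031, 1.479, 0.108], 'position': [475.422, 104.654, 171.299], 'eef_rot': [-2.191, -1.887, 0.304], 'force': [-0.849, 0.412, -1.733], 'moment': [0.03, -0.148, 0.03], 'finger_gap': 8.152}
r 265.0 ang(deg) 17.83 tilt 17.98 lat 0.0
[-0.8  0.4 -1.7]
```

View pics/side13.png

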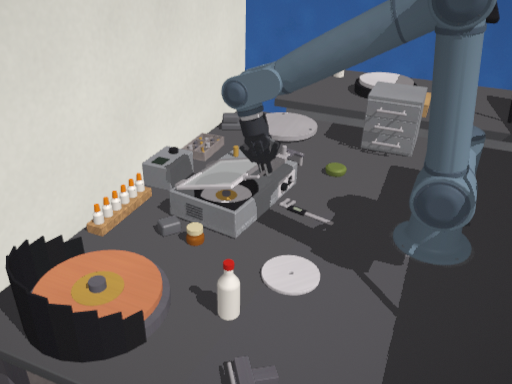

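The cover is following at 18°, with radius and tilt agreeing. I'll continue.

```bash
python3 -m pendant '0 0.1 -8 1.7 0 0;0 0.1 -14 3 0 0;0 0.1 -14 3 0 0;0 0.1 -14 3 0 0;0 0.1 -14 3 0 0;0 0.1 -14 3 0 0;0 0.1 -12 2.5 0 0;0 0 -6 1.3 0 0'; python3 - <<'E'
from h import *
s=st(); cov(s)
E
```

```text
time: 23.0
position: [516.3, 98.5, 253.5]
eef_rot: [-1.942, -1.674, 0.602]
force: [-3.3, -0.2, -0.6]
finger_gap: 8.2
{'time': 23.0, 'qpos': [-0.053, 0.337, 1.522, 0.058, 1.963, 0.099], 'position': [516.299, 98.543, 253.544], 'eef_rot': [-1.942, -1.674, 0.602], 'force': [-3.25, -0.18, -0.644], 'moment': [-0.011, 0.08, 0.066], 'finger_gap': 8.183}
r 265.0 ang(deg) 37.82 tilt 39.12 lat 0.0
```

```bash
python3 -m pendant '0 0.1 -8 1.4 0 0;0 0.1 -12 2.4 0 0;0 0.1 -12 2.4 0 0;0 0.1 -11 2.2 0 0;0 0.1 -7 1.4 0 0;0 0 -3 0.6 0 0;0 0 0 0 0 0;0 0 0 0 0 0'; python3 - <<'E'
from h import *
s=st(); cov(s); c=snap('side','side14');c=snap('top','top14')
im=cv2.imread('pics/side14.png'); cv2.imwrite('pics/s14z.png',cv2.resize(im[90:270,130:330],None,fx=3,fy=3,interpolation=cv2.INTER_CUBIC))
E
```

```text
time: 24.0
position: [552.5, 93.1, 293.3]
eef_rot: [-1.806, -1.556, 0.737]
force: [-3.0, -0.8, 1.1]
finger_gap: 8.0
{'time': 24.0, 'qpos': [-0.062, 0.484, 1.317, 0.073, 2.213, 0.104], 'position': [552.488, 93.129, 293.305], 'eef_rot': [-1.806, -1.556, 0.737], 'force': [-3.017, -0.817, 1.11], 'moment': [0.01, 0.063, 0.238], 'finger_gap': 8.046}
r 265.1 ang(deg) 49.52 tilt 50.11 lat 0.0
```

View pics/s14z.png

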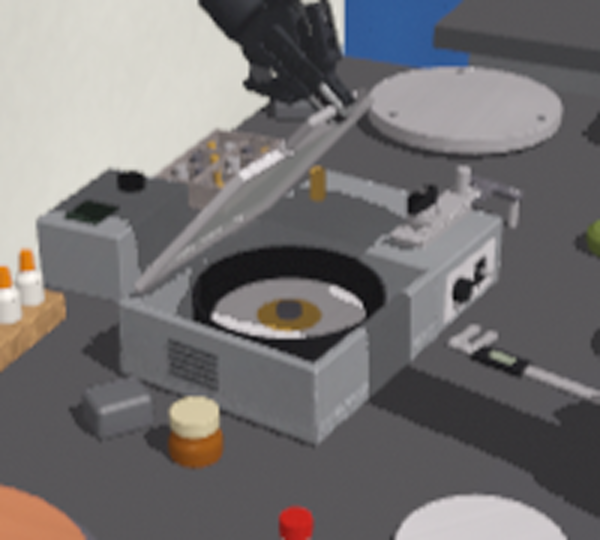

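View pics/top14.png

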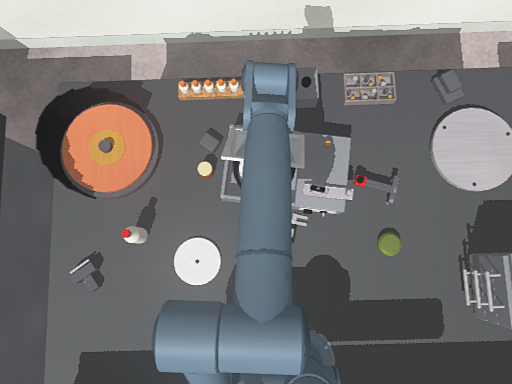

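The side view shows the cover held open at about 50°, the knob turned along the plate and the keeper out. The top view shows the bystanders unmoved: dop (328,143), tang (361,180), jar (204,169), bottle (133,235), pot (389,243). I'll let it settle once, check and hand in.

```bash
python3 -m pendant '0 0 0 0 0 0;0 0 0 0 0 0;0 0 0 0 0 0;0 0 0 0 0 0;0 0 0 0 0 0;0 0 0 0 0 0;0 0 0 0 0 0;0 0 0 0 0 0'; python3 - <<'E'
from h import *
s=st(); cov(s); print(np.round(s['qvel'],3))
print(manip.job_done())
E
```

```text
time: 25.1
position: [552.3, 93.2, 293.2]
eef_rot: [-1.807, -1.556, 0.736]
force: [-3.0, -1.9, 1.9]
finger_gap: 7.6
{'time': 25.1, 'qpos': [-0.061, 0.483, 1.317, 0.073, 2.212, 0.104], 'position': [552.345, 93.167, 293.187], 'eef_rot': [-1.807, -1.556, 0.736], 'force': [-2.966, -1.894, 1.919], 'moment': [-0.068, 0.052, 0.125], 'finger_gap': 7.61}
r 265.1 ang(deg) 49.48 tilt 50.07 lat 0.1
[-0.    -0.001  0.002  0.    -0.001 -0.   ]
the job is handed in; nothing more can be done
None
```

The job is handed in at 25.1 s, with the gripper still holding the cover open at about 49.5 degrees.

- **Knob:** I turned it anticlockwise to about 84 degrees from the machine's x axis (about 1.47 rad). It started near 6 degrees, so the turn was about 78 degrees, a little short of a full quarter turn. My first grip closed on the knob's round hub, with a 30 mm gap. I opened, rose about 14 mm and gripped the bar properly before turning.
- **Keeper:** I slid it out about 29 mm by its stud. The wrist picture showed its nose clear of the cover.
- **Cover:** I gripped the grab bar and raised it along the hinge arc, turning the gripper with it. The last check gave 49.5 degrees from the bar's position and 50.1 degrees from the gripper's tilt. The arm was at rest, and the bar was 265.1 mm from the hinge axis against 265 mm stated.

**Checks that disagreed or were weak:**
- The gap on the bar read 7.6 to 8 mm, although the bar is 10 mm thick. Earlier readings were also 1 to 2 mm low.
- The knob and stud grips ended 2 to 3 mm from their camera positions.
- The force reading at the end was about 4 N. Because it covers the whole tool, it only indirectly shows that the fingers are carrying the cover.
- Bystanders showed no movement in the last top picture, but I checked by eye and did not measure. The arm hid part of the machine in that view.

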